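# Find the concealed catch of the cash box

## Task

The drawer of the grey cash box is shut and has no handle. Its catch is hidden under one of the five identical flat tiles in the top: feel across the tiles with a fingertip, pressing lightly, to find the one that gives, and press that one fully in so that the drawer springs out by itself; then take the finger off, letting the tile come back flush, and leave the drawer open. Only touch and press, and leave the rubber stamp, glue stick and tape roll where they stand.

Things in the scene. Friction and masses are not known exactly. Their poses are not given: they have to be found in the camera images.
- cash_box: Plain grey sheet-metal cash box, 140 (x) x 250 (y) x 85 mm high, fixed to the counter. Origin: centre of its underside, on the counter. Its own -x side is the front, out of which the drawer comes; z up. It stands turned, front towards the robot, at a different place and yaw each time.
- tile_row (a point): Centre of the row of five tiles, on the box's top face, 85 mm above the counter; axes as the box's. Tiles: alike, grey, 46 (x) x 40 mm (y), flush with the top; centres at x = 0, y = -84, -42, 0, +42, +84 mm from here. Four are rigid; one, the release, sinks under a fingertip. Which one it is changes each time and cannot be seen, only felt.
- release (a joint): Travel in m of the tile that is the release: 0 = flush (rest), 0.008 = fully in. A spring resists with about 2 N at the start and 4 N when fully in, and brings it back flush when let go. The drawer is let go when it is about 5 to 6 mm in.
- drawer (a joint): How far the drawer has come out, in m: 0 = shut and held by the catch, 0.05 = fully out towards the box's front (-x of the box). Its own spring (2 to 3 N) drives it fully out within about 0.5 s once the catch is freed. Its front is 234 mm wide and 66 mm high and has no handle.
- stamp_mid (a point): Wooden rubber stamp with a round upright handle, 25 x 44 x 73 mm high, loose, standing beside the box's right (-y) end; point half-way up. To be left alone.
- glue_mid (a point): Glue stick, a cylinder 26 mm across and 91 mm high with a green cap, loose, standing behind the box; point half-way up. To be left alone.
- tape_roll_mid (a point): Black roll of tape, 62 mm across and 19 mm high, loose, lying flat behind the box; point half-way up. To be left alone.

How it is judged:
By the outcome, as a careful person would: the job done as asked, in the order asked, and still so for the second after the job is handed in, with the robot touching nothing.
It also fails if it takes over 48 s, if anything falls off the work surface, if the arm or the gripper's body presses on something with over 40 N, if the wrist force passes 120 N, or if a joint passes its speed limit or range.

## Robot

A 6-joint arm with a two-finger parallel gripper is mounted at the origin on a cart in front of the work surface, level with it; the furniture and walls round the work are solid. World frame = base frame: x ahead of the robot, y to its left, z up, the work surface at z = 0. Lengths are in mm, angles in rad, forces in N, time in s.
With the tool pointing down it reaches from about 325 to 1000 mm from the base axis. Payload 5.1 kg.
Tool frame: the origin (TCP) lies midway between the tips of the shut fingers; the grasp point (between the pads) lies 19 mm behind it; z points along the fingers, y is the line along which they close (so a half turn about z gives the same grasp; the last joint's range is limited). The gripper opens to 85 mm and grips with 20 to 120 N. Pads are 22 mm wide; open, the fingers measure 114 mm over their backs; the gripper's body (76 mm by 85 mm) begins 54 mm behind the grasp point. The pads swing forward as they close: fully open they stand 13 mm farther back than shut.
Start: joints at [1.21, 0.124, 1.65, -0, 1.367, -0.083], TCP at [178.278, 625.061, 192.322] pointing down, gripper open.
Joint ranges: [-2.61, 2.61], [-1.02, 2.33], [0.03, 2.71], [-1.35, 4.49], [0.32, 2.68], [-2.91, 2.91]. Speed limits (rad/s): [2.57, 2.57, 3.14, 3.14, 3.14, 3.14].

## Interface

Orientations are given as a 3x3 rotation matrix whose columns are the frame's x, y, z axes.
In Python, from bench import arm gives the robot as it stands.
- The arm moves only by the tool carry_out, never from a script. Its argument "steps" is a list of rows, each a list of 3 entries, a list of its own where there are three numbers: the shift along the tool's x, y, z scaled (see below), then the turn, a rotation vector about the tool's x, y, z scaled (see below), then the gripper command: -1 is shut, 1 is fully open, values between are in proportion. In form: [[[dx, dy, dz], [ax, ay, az], fingers], ...]. A call has 1 to 12 rows; each row shifts and turns the commanded pose from where the row before left it, along the tool's axes as they then stand; what a row does not reach is not made up. The controller multiplies each number of a shift by 0.25 m and each number of a turn by 45 degrees. A row lasts 1/12 s, in which the tool goes at most 41.7 mm and 7.16 degrees, less where a joint would pass 70% of its speed; a pose out of reach is approached as far as the arm can. A call with a number of a shift or a turn outside -1 to 1 is refused whole. A call with a gripper value outside its range is refused whole. The fingers move at their own pace and stop on an object; "newtons" is the grip in N (left out, the last holds). Time passes only in rows, so rows that do not move let the fingers close. It gives the time, the measured TCP pose, the force, the opening and the grip force at its end, in the units of the state.
- arm.observe(): the state, without advancing time (a new reading comes with each control period).
- arm.get_image(name): name is "scene" or "top"; returns the picture (420x560x3 uint8, red, green, blue); there is no depth.
- arm.camera_params(name): a dict with "intrinsics" (3x3 intrinsics, pixels), "k1" (the pictures are not rectified: a ray, as slopes to the right and down, at radius r is drawn at 1 + k1 r^2 times it, then the intrinsics apply), "R" (3x3) and "t" (3): a world point X has camera coordinates R X + t. Camera axes: x right, y down, z forward; pixel columns grow to the right and rows downward; lengths in mm; the calibration is good to about 2 mm. A picture is of the moment at which its call begins. camera_params takes no time and is no camera call.
- arm.hand_in(): hands the job in; it is judged then, once.
Trained networks look in the newest picture that a camera, given by its name, has taken for a name from the list of things; names that differ only in an ending like _2 or _b are one class to them, and where a whole thing is asked for, a point or a joint stands for the part that bears it (a point fixed in the world has none). Each returns a list of dicts, best first, with "score" (0 to 1); they miss things now and then, are a little off and sometimes report something else, mostly with a low value. They report only what shows in the picture. A call takes as long as a camera call.
- arm.recognise(camera, query): "centre" ([x, y, z] in mm, in the coordinates of the camera as it stood for that picture, good to about 4 mm: the middle of the surface that is visible of it).
- arm.masks_of(camera, query): "region" (420x560 bool, what is visible of it).
The state is a dict: "t": time; "qpos": joint angles; "joint_vel": joint speeds; "effort": joint torques, N m; "position": TCP position; "tool_rot": TCP orientation; "force": force on the tool from outside, world axes, zero at the start; "ft_torque": the same for the moment, N m; "width": finger opening in mm; "gripper_force": force on a finger pad.
Only numpy, scipy, OpenCV 4.12 (cv2) and the standard library are available. Lean on these libraries where they do the work, as an engineer would, in place of code of your own. Each camera call takes 0.05 s, during which the arm holds its last target. There are 200 camera calls.

## Working session

There is one attempt and no reset: what is moved stays moved. The work goes in short steps, Python scripts to look and compute and a tool call to move; the robot and the scene stay as the last step left them, time stands still between calls to the robot, and variables do not carry over. Pictures are saved under pics/ and viewed, at most 10 in all, crops included, and the job is handed in when it is done.

Besides the shell and the picture viewer there is one more tool, called after "Call:" as name(argument=value, ...) on one line, values as JSON. carry_out: Moves the arm, as the interface text tells. Shifts and turns lie within -1 to 1; 1 stands for 0.25 m of shift or 45 degrees of turn. Its arguments: {"type":"object","properties":{"steps":{"type":"array"},"newtons":{"type":"number"}},"required":["steps"]}

```bash
mkdir -p pics
cat > h.py <<'E'
import numpy as np, cv2
from bench import arm
def ray(cam,uv):
    p=arm.camera_params(cam);K=np.array(p["intrinsics"]);R=np.array(p["R"]);t=np.array(p["t"])
    d=(np.linalg.inv(K)@[uv[0],uv[1],1])[:2];u=d.copy()
    for _ in range(20): u=d/(1+p["k1"]*(u@u))
    return -R.T@t, R.T@np.array([u[0],u[1],1])
def at_z(cam,uv,z):
    c,d=ray(cam,uv); return c+d*(z-c[2])/d[2]
def proj(cam,X):
    p=arm.camera_params(cam);x=np.array(p["R"])@X+np.array(p["t"]);u=x[:2]/x[2];u=u*(1+p["k1"]*(u@u))
    return (np.array(p["intrinsics"])@[u[0],u[1],1])[:2]
def world(cam,c):
    p=arm.camera_params(cam);return np.array(p["R"]).T@(np.array(c)-np.array(p["t"]))
E
python3 - <<'E'
from h import *
np.set_printoptions(precision=1,suppress=True)
ims=[]
for c in("scene","top"):
    im=arm.get_image(c);ims.append(im);cv2.imwrite(f"pics/{c}0.png",im[:,:,::-1])
    for q in("cash_box","stamp_mid","glue_mid","tape_roll_mid"):
        for r in arm.recognise(c,q)[:2]: print(c,q,r["score"],world(c,r["centre"]))
    m=arm.masks_of(c,"cash_box")
    if m:
        g=np.array(m[0]["region"]).astype(np.uint8); cs=max(cv2.findContours(g,0,2)[0],key=cv2.contourArea)
        print(c,m[0]["score"],cv2.approxPolyDP(cs,4,True)[:,0].tolist())
    print(c,ray(c,(280,210)))
o=arm.observe();print(o)
E
```

```text
scene cash_box 0.88 [ 435.7 -358.7   89. ]
scene stamp_mid 0.83 [ 390.7 -446.2   30.9]
scene glue_mid 0.66 [ 609.4 -309.7   49.9]
scene tape_roll_mid 0.88 [ 535.6 -410.    22.1]
scene 0.89 [[281, 167], [204, 173], [197, 254], [204, 299], [253, 297], [262, 280], [274, 285], [276, 295], [295, 291], [295, 246]]
scene (array([  87. , -895.1,  552. ]), array([ 0.5,  0.7, -0.6]))
top cash_box 0.96 [ 475.9 -285.3   81.3]
top stamp_mid 0.66 [ 396.5 -434.3   16. ]
top glue_mid 0.69 [ 603.1 -299.1   87. ]
top tape_roll_mid 0.59 [ 533.6 -403.3   21.1]
top 0.64 [[230, 189], [194, 242], [293, 304], [327, 249]]
top (array([ 388.2, -343.4,  927.3]), array([ 0.2,  0. , -1. ]))
{'t': 0.6, 'qpos': array([ 1.2,  0.1,  1.7, -0. ,  1.4, -0.1]), 'joint_vel': array([ 0., -0., -0.,  0., -0., -0.]), 'effort': array([ -0. , -42.3, -36.6,  -0. ,   0. ,   0. ]), 'position': array([178.3, 625.1, 192.3]), 'tool_rot': array([[-1. ,  0.3,  0. ],
       [ 0.3,  1. ,  0. ],
       [-0. ,  0. , -1. ]]), 'force': array([-0. ,  0.3, -0.2]), 'ft_torque': array([-0., -0.,  0.]), 'gripper_force': 0.0, 'width': 85.16406532750072}
```

View pics/scene0.png

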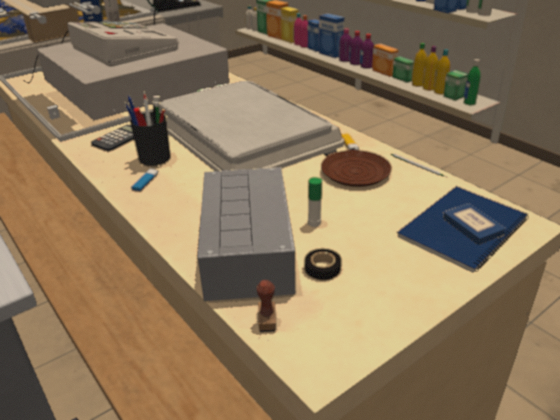

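View pics/top0.png

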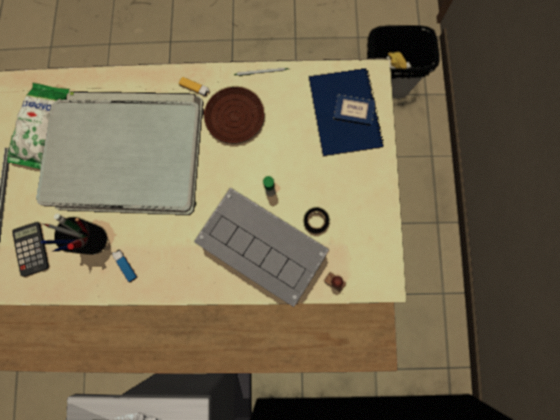

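Run:
```python
from h import *
np.set_printoptions(precision=1,suppress=True)
P=[at_z("top",u,85) for u in([230,189],[194,242],[293,304],[327,249])]
for a,b in zip(P,P[1:]+P[:1]): print(a,np.linalg.norm(b-a),np.degrees(np.arctan2(*(b-a)[1::-1])))
print(np.mean(P,0))
P=[at_z("scene",u,85) for u in([281,167],[204,173],[197,254],[295,246])];print(P)
print({c:arm.camera_params(c) for c in("top","scene")})
o=arm.observe();print(o["tool_rot"].round(4),o["qpos"].round(3))
```

```text
[ 594.2 -216.4   85. ] 135.43473101790028 146.61208502668555
[ 481.1 -141.9   85. ] 242.95192980168264 -122.13434717771341
[ 351.9 -347.6   85. ] 132.447703065924 -33.14713550678129
[ 462.8 -420.    85. ] 242.34835851307952 57.16221610129273
[ 472.5 -281.5   85. ]
[array([ 598.3, -219. ,   85. ]), array([ 479.7, -147.3,   85. ]), array([ 350.5, -343.1,   85. ]), array([ 469.3, -417.7,   85. ])]
{'top': {'intrinsics': array([[404.9,   0. , 284. ],
       [  0. , 404.9, 209.2],
       [  0. ,   0. ,   1. ]]), 'k1': -0.055344141205822914, 'R': array([[-0. , -1. , -0. ],
       [-1. ,  0. , -0.2],
       [ 0.2,  0. , -1. ]]), 't': array([-323.6,  559.5,  843.1])}, 'scene': {'intrinsics': array([[532.7,   0. , 291.1],
       [  0. , 532.7, 207.9],
       [  0. ,   0. ,   1. ]]), 'k1': -0.06055661802971932, 'R': array([[ 0.8, -0.6, -0. ],
       [-0.4, -0.4, -0.8],
       [ 0.5,  0.7, -0.5]]), 't': array([-620.6,  116.1,  845.4])}}
[[-1.   0.3  0. ]
 [ 0.3  1.   0. ]
 [-0.   0.  -1. ]] [ 1.2  0.1  1.6 -0.   1.4 -0.1]
```

The top view shows the box with its corners at (230,189), (194,242), (293,304) and (327,249). The tile row runs from about (225,229) to (291,272). The scene view agrees: stamp at the -y end, glue and tape behind. Next I measure the tile row itself.

Run:
```python
from h import *
np.set_printoptions(precision=4,suppress=True)
im=cv2.imread("pics/top0.png")
b=np.radians(57.5);ax=np.array([np.sin(b),-np.cos(b),0]);ay=np.array([np.cos(b),np.sin(b),0])
c=np.array([473,-281.5,85])
# rectified view of top face: 3px/mm ; cols = box y (left=+), rows = box x (up=+)
H=cv2.getPerspectiveTransform(np.float32([[(140-y)*2.5,(85-x)*2.5] for x,y in((85,140),(85,-140),(-85,-140),(-85,140))]),
 np.float32([proj("top",c+ax*x+ay*y) for x,y in((85,140),(85,-140),(-85,-140),(-85,140))]))
a=cv2.warpPerspective(im,H,(700,425),flags=cv2.INTER_CUBIC|cv2.WARP_INVERSE_MAP)
for y in range(-120,121,20): cv2.line(a,(int((140-y)*2.5),0),(int((140-y)*2.5),8 if y else 25),(0,0,255),1)
for x in range(-80,81,10): cv2.line(a,(0,int((85-x)*2.5)),(8 if x else 25,int((85-x)*2.5)),(0,0,255),1)
cv2.imwrite("pics/rect.png",a)
o=arm.observe();print(o["tool_rot"].tolist())
```

```text
[[-0.9616631548037876, 0.2742334338676441, 2.1023477758132682e-05], [0.2742334340934745, 0.9616631549299837, 8.683898263883843e-06], [-1.7836088708191014e-05, 1.4116325502660653e-05, -0.9999999997413016]]
```

View pics/rect.png

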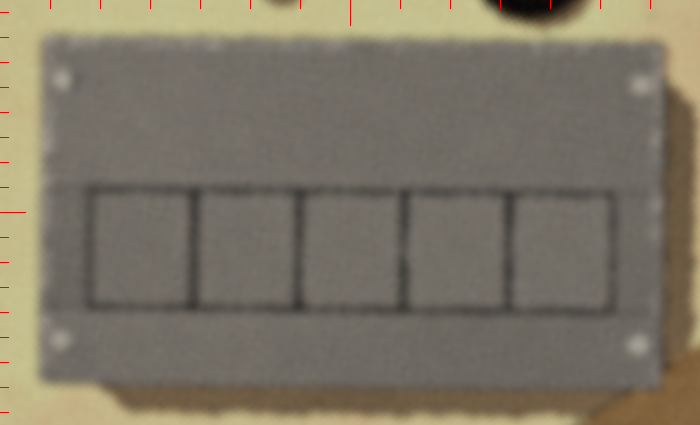

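Row centre is about (460.0, -274.0), yaw 57.0° (box y axis). The tile pitch measures 42 mm, which matches the text. I raise, turn and shut the fingers.

Call:
carry_out(steps=[[[0, 0, -0.14], [0, 0, 0], -1], [[0, 0, -0.14], [0, 0, 0.145], -1], [[0, 0, 0], [0, 0, 0.149], -1], [[0, 0, 0], [0, 0, 0.149], -1], [[0, 0, 0], [0, 0, 0.149], -1], [[0, 0, 0], [0, 0, 0.149], -1], [[0, 0, 0], [0, 0, 0.149], -1], [[0, 0, 0], [0, 0, 0.149], -1], [[0, 0, 0], [0, 0, 0.149], -1], [[0, 0, 0], [0, 0, 0.149], -1], [[0, 0, 0], [0, 0, 0.149], -1], [[0, 0, 0], [0, 0, 0.149], -1]], newtons=20)

```text
t: 1.6
position: [178.3, 625.0, 262.3]
tool_rot: [[-0.003, 1.0, -0.0], [1.0, 0.003, -0.0], [-0.0, -0.0, -1.0]]
force: [-0.2, -0.8, 1.0]
width: -0.2
gripper_force: 0.0
```

Call:
carry_out(steps=[[[0, 0, 0], [0, 0, 0.149], -1], [[0, 0, 0], [0, 0, 0.149], -1], [[0, 0, 0], [0, 0, 0.149], -1], [[0, 0, 0], [0, 0, 0.149], -1], [[0, 0, 0], [0, 0, 0.149], -1], [[0, 0, 0], [0, 0, 0], -1], [[0, 0, 0], [0, 0, 0], -1]])

```text
t: 2.18
position: [178.3, 625.1, 262.3]
tool_rot: [[0.542, 0.84, -0.0], [0.84, -0.542, 0.0], [-0.0, -0.0, -1.0]]
force: [-0.2, -0.9, 0.4]
width: 0.1
gripper_force: 0.0
```

Call:
carry_out(steps=[[[-0.08, 0.112, 0], [0, 0, 0], -1], [[-0.08, 0.112, 0], [0, 0, 0], -1], [[-0.08, 0.112, 0], [0, 0, 0], -1], [[-0.08, 0.112, 0], [0, 0, 0], -1], [[-0.08, 0.112, 0], [0, 0, 0], -1], [[-0.08, 0.112, 0], [0, 0, 0], -1], [[-0.08, 0.112, 0], [0, 0, 0], -1], [[-0.08, 0.112, 0], [0, 0, 0], -1], [[-0.08, 0.112, 0], [0, 0, 0], -1], [[-0.08, 0.112, 0], [0, 0, 0], -1], [[-0.08, 0.112, 0], [0, 0, 0], -1], [[-0.08, 0.112, 0], [0, 0, 0], -1]])

```text
t: 3.18
position: [329.4, 239.3, 262.6]
tool_rot: [[0.542, 0.84, 0.001], [0.84, -0.542, 0.0], [0.001, 0.001, -1.0]]
force: [0.3, 0.2, -0.9]
width: 0.0
gripper_force: 0.0
```

Call:
carry_out(steps=[[[-0.08, 0.112, 0], [0, 0, 0], -1], [[-0.08, 0.112, 0], [0, 0, 0], -1], [[-0.08, 0.112, 0], [0, 0, 0], -1], [[-0.08, 0.112, 0], [0, 0, 0], -1], [[-0.08, 0.112, 0], [0, 0, 0], -1], [[-0.08, 0.112, 0], [0, 0, 0], -1], [[-0.08, 0.112, 0], [0, 0, 0], -1], [[-0.08, 0.112, 0], [0, 0, 0], -1], [[-0.08, 0.112, 0], [0, 0, 0], -1], [[-0.08, 0.112, 0], [0, 0, 0], -1], [[-0.08, 0.112, 0], [0, 0, 0], -1], [[-0.08, 0.112, 0], [0, 0, 0], -1]])

```text
t: 4.18
position: [480.5, -145.4, 262.6]
tool_rot: [[0.543, 0.84, 0.001], [0.84, -0.543, -0.0], [0.0, 0.001, -1.0]]
force: [0.2, 0.4, -0.6]
width: 0.2
gripper_force: 0.0
```

Call:
carry_out(steps=[[[-0.077, 0.104, 0], [0, 0, 0], -1], [[-0.077, 0.104, 0], [0, 0, 0], -1], [[0, 0, 0], [0, 0, 0], -1], [[0, 0, 0], [0, 0, 0], -1]])

```text
t: 4.52
position: [502.8, -205.3, 261.8]
tool_rot: [[0.545, 0.838, -0.001], [0.838, -0.545, 0.001], [0.0, -0.001, -1.0]]
force: [-0.5, -0.6, 0.6]
width: 0.1
gripper_force: 0.0
```

Call:
carry_out(steps=[[[0.012, 0.006, 0.1], [0, 0, 0], -1], [[0, 0, 0.1], [0, 0, 0], -1], [[0, 0, 0.1], [0, 0, 0], -1], [[0, 0, 0.1], [0, 0, 0], -1], [[0, 0, 0.1], [0, 0, 0], -1], [[0, 0, 0.1], [0, 0, 0], -1], [[0, 0, 0], [0, 0, 0], -1], [[0, 0, 0], [0, 0, 0], -1], [[0, 0, 0], [0, 0, 0], -1]])

```text
t: 5.27
position: [506.6, -202.3, 114.2]
tool_rot: [[0.544, 0.839, 0.002], [0.839, -0.544, -0.001], [0.0, 0.002, -1.0]]
force: [0.1, -0.3, 0.6]
width: 0.2
gripper_force: 0.0
```

Run:
```python
from h import *
ims=[cv2.resize(arm.get_image(c)[a:a+150,b:b+200,::-1],None,fx=2,fy=2,interpolation=2) for c,a,b in(("scene",130,150),("top",160,170))]
cv2.imwrite("pics/close1.png",np.hstack(ims)); o=arm.observe();print(o["t"],o["position"],o["force"])
for c,a,b in(("scene",130,150),("top",160,170)):
  q=proj(c,o["position"]);print((q-[b,a])*2)
```

```text
5.3667 [ 507.24104926 -202.92218739  115.07677913] [ 0.1263013  -0.19415444 -0.12063882]
[165.73606708  69.56141388]
[101.35457739 134.48446946]
```

View pics/close1.png

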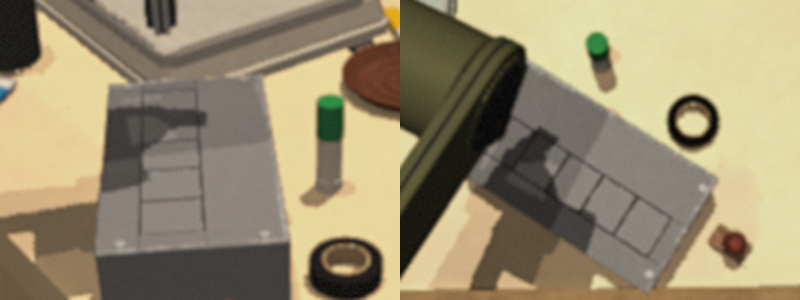

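Run:
```python
from h import *
im=arm.get_image("scene")[:,:,::-1].copy();o=arm.observe();p=o["position"]
for z in(0,60,120): 
  u=proj("scene",p+[0,0,z]);print(u);cv2.circle(im,tuple(int(round(v)) for v in u),2,(0,0,255),-1)
cv2.imwrite("pics/close2.png",cv2.resize(im[0:280,60:410],None,fx=2,fy=2,interpolation=2));print(p,o["qpos"])
```

```text
[232.84463917 164.90135914]
[230.19529083 132.98380238]
[227.37663908  98.69920017]
[ 507.13707934 -202.98380372  114.90426189] [-4.79027281e-01 -4.64063937e-02  1.95946967e+00  3.71199037e-05
  1.22441692e+00  9.66121171e-02]
```

View pics/close2.png

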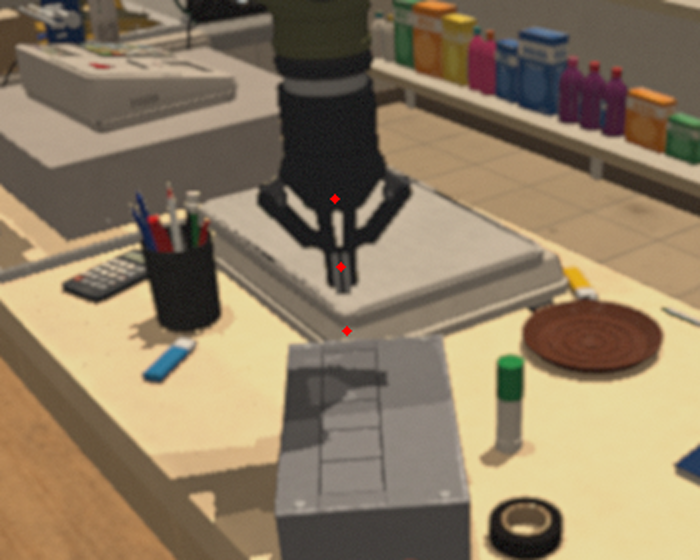

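The fingertips appear at crop (342,292), but the reported TCP projects to (347,331), about 37 mm lower. I check the tool axis in the top view to see whether the difference is in height or sideways.

Run:
```python
from h import *
im=arm.get_image("top")[:,:,::-1].copy();o=arm.observe();p=o["position"]
for z in(0,100,200,300): 
  u=proj("top",p+[0,0,z]);print(u);cv2.circle(im,tuple(int(round(v)) for v in u),2,(0,0,255),-1)
cv2.imwrite("pics/close3.png",cv2.resize(im[120:420,80:400],None,fx=2,fy=2,interpolation=2))
```

```text
[220.74192785 227.40696848]
[211.28561273 219.45732477]
[198.88543194 209.02155745]
[181.92480155 194.72682435]
```

View pics/close3.png

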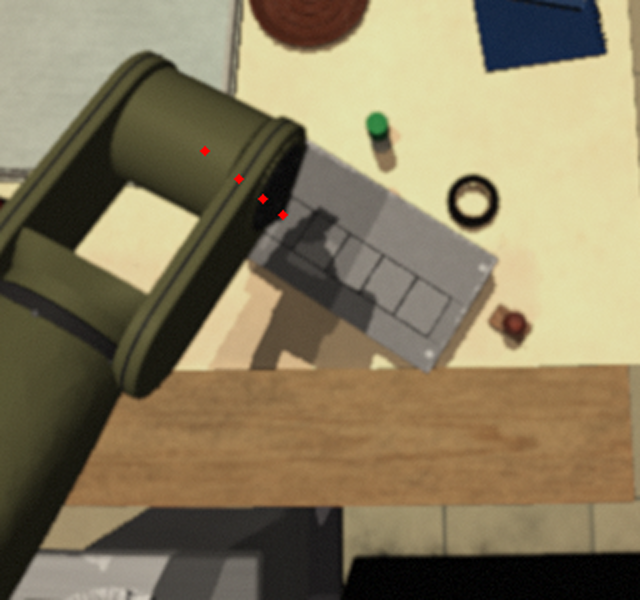

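The top view shows the tool axis passing through the wrist as predicted, so the sideways position is fine. Only the height is in doubt, so I go down gently and feel.

Call:
carry_out(steps=[[[0, 0, 0.04], [0, 0, 0], -1], [[0, 0, 0.04], [0, 0, 0], -1], [[0, 0, 0.008], [0, 0, 0], -1], [[0, 0, 0], [0, 0, 0], -1], [[0, 0, 0], [0, 0, 0], -1]])

```text
t: 5.88
position: [505.3, -202.3, 89.5]
tool_rot: [[0.545, 0.838, -0.001], [0.838, -0.545, 0.001], [-0.0, -0.002, -1.0]]
force: [0.1, 1.0, -0.4]
width: 0.1
gripper_force: 0.0
```

Call:
carry_out(steps=[[[0, 0, 0.008], [0, 0, 0], -1], [[0, 0, 0.008], [0, 0, 0], -1], [[0, 0, 0], [0, 0, 0], -1], [[0, 0, 0], [0, 0, 0], -1]])

```text
t: 6.22
position: [505.7, -202.5, 86.3]
tool_rot: [[0.545, 0.838, -0.0], [0.838, -0.545, 0.0], [-0.0, -0.0, -1.0]]
force: [-0.5, -1.0, 0.6]
width: 0.3
gripper_force: 0.0
```

Call:
carry_out(steps=[[[0, 0, 0.006], [0, 0, 0], -1], [[0, 0, 0.006], [0, 0, 0], -1], [[0, 0, 0], [0, 0, 0], -1], [[0, 0, 0], [0, 0, 0], -1]])

```text
t: 6.55
position: [505.6, -202.4, 83.2]
tool_rot: [[0.545, 0.839, -0.0], [0.839, -0.545, 0.0], [-0.0, -0.0, -1.0]]
force: [0.8, 0.5, 0.3]
width: 0.4
gripper_force: 0.0
```

Run:
```python
from h import *
im=arm.get_image("scene")[:,:,::-1].copy();o=arm.observe();p=o["position"]
cv2.imwrite("pics/close4.png",cv2.resize(im[90:240,150:350],None,fx=3,fy=3,interpolation=2));print((proj("scene",p)-[150,90])*3,p,o["force"],o["qpos"])
```

```text
[250.00254658 273.01316709] [ 505.69101286 -202.50825065   83.28193997] [ 0.14245177 -0.26281356 -0.07840588] [-4.79466255e-01 -1.34557918e-02  1.98420056e+00  1.53937357e-05
  1.17094366e+00  9.68285451e-02]
```

View pics/close4.png

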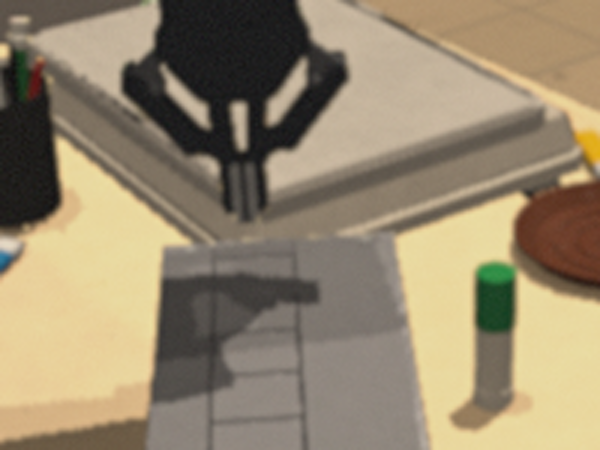

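Run:
```python
from h import *
np.set_printoptions(precision=1,suppress=True)
g0=at_z("scene",(150+493/3,90+398/3),0); gs=at_z("scene",(150+455/3,90+425/3),0)
gt=at_z("scene",(150+495/3,90+272/3),91)
print("glue base front",g0,"top",gt,"shadow tip",gs)
S=at_z("scene",(150+310/3,90+291/3),85);print("finger shadow end",S)
c,d=ray("scene",(150+245/3,90+216/3))
for z in(85,95,105,115,125,135): print(z,c+d*(z-c[2])/d[2])
# width of gripper: open/closed linkage span in px -> distance
o=arm.observe();print(o["position"], o["tool_rot"])
print([ (proj("scene",o["position"]+np.array([0,0,z])+ s*o["tool_rot"][:,1])-[150,90])*3 for z in (0,73) for s in(-14.5,14.5)])
```

```text
glue base front [ 609.6 -299.4    0. ] top [ 606.4 -303.4   91. ] shadow tip [ 574.2 -306.1    0. ]
finger shadow end [ 519.1 -244.1   85. ]
85 [ 540.4 -144.8   85. ]
95 [ 530.7 -160.9   95. ]
105 [ 521. -177.  105.]
115 [ 511.3 -193.   115. ]
125 [ 501.6 -209.1  125. ]
135 [ 491.9 -225.2  135. ]
[ 505.7 -202.5   83.3] [[ 0.5  0.8 -0. ]
 [ 0.8 -0.5  0. ]
 [ 0.  -0.  -1. ]]
[array([225. , 274.6]), array([275. , 271.4]), array([214.3, 161.4]), array([266.5, 158.3])]
```

The fingertip's ray crosses the tool axis at z ≈ 121, while the reading says 83. The real tip is therefore about 38 mm above the reading, so I expect contact at a reading of about 47. I go on down with care.

Call:
carry_out(steps=[[[0, 0, 0.02], [0, 0, 0], -1], [[0, 0, 0.02], [0, 0, 0], -1], [[0, 0, 0.02], [0, 0, 0], -1], [[0, 0, 0], [0, 0, 0], -1], [[0, 0, 0], [0, 0, 0], -1]])

```text
t: 7.02
position: [505.2, -202.3, 67.5]
tool_rot: [[0.545, 0.839, -0.001], [0.839, -0.545, 0.001], [-0.0, -0.002, -1.0]]
force: [-0.4, 0.4, -0.2]
width: 0.2
gripper_force: 0.0
```

Call:
carry_out(steps=[[[0, 0, 0.02], [0, 0, 0], -1], [[0, 0, 0.02], [0, 0, 0], -1], [[0, 0, 0], [0, 0, 0], -1], [[0, 0, 0], [0, 0, 0], -1]])

```text
t: 7.35
position: [505.3, -202.3, 57.7]
tool_rot: [[0.545, 0.839, -0.001], [0.839, -0.545, 0.001], [-0.0, -0.001, -1.0]]
force: [-0.3, 0.2, -0.2]
width: -0.0
gripper_force: 0.0
```

Run:
```python
from h import *
im=arm.get_image("scene")[:,:,::-1].copy();o=arm.observe();p=o["position"]
cv2.imwrite("pics/close5.png",cv2.resize(im[90:240,150:350],None,fx=3,fy=3,interpolation=2));print((proj("scene",p)-[150,90])*3,p,o["force"],o["qpos"])
```

```text
[252.94485596 309.83104936] [ 505.61043254 -202.43289936   58.11588131] [0.66436682 0.45849983 0.65451383] [-4.79402001e-01  1.63451197e-02  2.00083325e+00 -2.40514182e-06
  1.12482736e+00  9.68263038e-02]
```

View pics/close5.png

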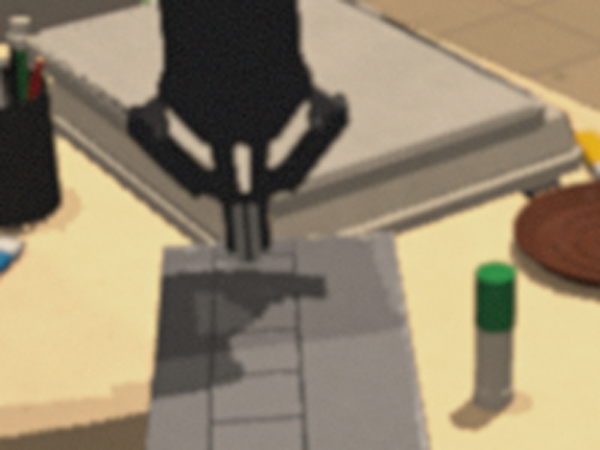

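The tip is at crop (247,257), still about 10 mm above the box, and the offset is unchanged.

Call:
carry_out(steps=[[[0, 0, 0.008], [0, 0, 0], -1], [[0, 0, 0.008], [0, 0, 0], -1], [[0, 0, 0.004], [0, 0, 0], -1], [[0, 0, 0], [0, 0, 0], -1]])

```text
t: 7.73
position: [505.5, -202.4, 53.0]
tool_rot: [[0.545, 0.839, -0.001], [0.839, -0.545, 0.0], [-0.0, -0.001, -1.0]]
force: [-0.1, -0.6, 0.0]
width: -0.2
gripper_force: 0.0
```

Call:
carry_out(steps=[[[0, 0, 0.006], [0, 0, 0], -1], [[0, 0, 0], [0, 0, 0], -1], [[0, 0, 0], [0, 0, 0], -1]])

```text
t: 7.98
position: [505.7, -202.5, 51.7]
tool_rot: [[0.545, 0.839, -0.0], [0.839, -0.545, 0.0], [-0.0, -0.0, -1.0]]
force: [0.5, -0.1, 0.2]
width: 0.0
gripper_force: 0.0
```

Call:
carry_out(steps=[[[0, 0, 0.006], [0, 0, 0], -1], [[0, 0, 0], [0, 0, 0], -1], [[0, 0, 0], [0, 0, 0], -1]])

```text
t: 8.23
position: [505.6, -202.5, 50.2]
tool_rot: [[0.545, 0.839, -0.0], [0.839, -0.545, 0.0], [-0.0, -0.0, -1.0]]
force: [0.0, -0.7, 1.0]
width: 0.1
gripper_force: 0.0
```

Call:
carry_out(steps=[[[0, 0, 0.006], [0, 0, 0], -1], [[0, 0, 0], [0, 0, 0], -1], [[0, 0, 0], [0, 0, 0], -1]])

```text
t: 8.48
position: [505.6, -202.4, 48.7]
tool_rot: [[0.545, 0.839, -0.0], [0.839, -0.545, 0.0], [-0.0, -0.0, -1.0]]
force: [0.4, 0.4, 0.3]
width: -0.1
gripper_force: 0.0
```

Call:
carry_out(steps=[[[0, 0, 0.005], [0, 0, 0], -1], [[0, 0, 0], [0, 0, 0], -1], [[0, 0, 0], [0, 0, 0], -1]])

```text
t: 8.73
position: [505.6, -202.5, 47.5]
tool_rot: [[0.545, 0.839, -0.0], [0.839, -0.545, 0.0], [-0.0, -0.0, -1.0]]
force: [-0.2, -1.1, -0.9]
width: -0.1
gripper_force: 0.0
```

Call:
carry_out(steps=[[[0, 0, 0.004], [0, 0, 0], -1], [[0, 0, 0], [0, 0, 0], -1], [[0, 0, 0], [0, 0, 0], -1]])

```text
t: 8.98
position: [505.7, -202.4, 46.5]
tool_rot: [[0.545, 0.839, -0.0], [0.839, -0.545, 0.0], [0.0, -0.0, -1.0]]
force: [-0.1, 0.0, 0.2]
width: -0.2
gripper_force: 0.0
```

Call:
carry_out(steps=[[[0, 0, 0.004], [0, 0, 0], -1], [[0, 0, 0], [0, 0, 0], -1], [[0, 0, 0], [0, 0, 0], -1]])

```text
t: 9.23
position: [506.0, -202.6, 46.1]
tool_rot: [[0.545, 0.839, 0.0], [0.839, -0.545, -0.0], [0.0, 0.0, -1.0]]
force: [-1.0, 0.5, 3.3]
width: -0.6
gripper_force: 1.6
```

Call:
carry_out(steps=[[[0, 0, 0.004], [0, 0, 0], -1], [[0, 0, 0], [0, 0, 0], -1], [[0, 0, 0], [0, 0, 0], -1]])

```text
t: 9.48
position: [506.0, -202.6, 46.0]
tool_rot: [[0.545, 0.839, 0.0], [0.839, -0.545, -0.0], [-0.0, 0.0, -1.0]]
force: [-4.3, 1.5, 9.0]
width: -0.1
gripper_force: 4.4
```

Call:
carry_out(steps=[[[0, 0, 0.004], [0, 0, 0], -1], [[0, 0, 0], [0, 0, 0], -1], [[0, 0, 0], [0, 0, 0], -1]])

```text
t: 9.73
position: [506.0, -202.7, 46.0]
tool_rot: [[0.545, 0.839, -0.0], [0.839, -0.545, -0.0], [-0.0, -0.0, -1.0]]
force: [-6.4, 3.0, 14.5]
width: 0.0
gripper_force: 7.0
```

Tile +84 is rigid: 14.5 N with no movement, surface at a reading of 46.0. On to tile +42.

Call:
carry_out(steps=[[[0, 0, -0.03], [0, 0, 0], -1], [[0, 0, 0], [0, 0, 0], -1], [[-0.084, 0, 0], [0, 0, 0], -1], [[-0.084, 0, 0], [0, 0, 0], -1], [[0, 0, 0], [0, 0, 0], -1], [[0, 0, 0], [0, 0, 0], -1], [[0, 0, 0.01], [0, 0, 0], -1], [[0, 0, 0.01], [0, 0, 0], -1], [[0, 0, 0.004], [0, 0, 0], -1], [[0, 0, 0.004], [0, 0, 0], -1], [[0, 0, 0], [0, 0, 0], -1], [[0, 0, 0], [0, 0, 0], -1]])

```text
t: 10.73
position: [483.3, -237.3, 46.0]
tool_rot: [[0.544, 0.839, -0.001], [0.839, -0.544, 0.0], [-0.0, -0.001, -1.0]]
force: [-4.9, 2.1, 11.4]
width: 0.2
gripper_force: 6.2
```

Tile +42 is rigid (11.4 N at 46.0). Next, the centre tile.

Call:
carry_out(steps=[[[0, 0, -0.028], [0, 0, 0], -1], [[0, 0, 0], [0, 0, 0], -1], [[-0.084, 0, 0], [0, 0, 0], -1], [[-0.084, 0, 0], [0, 0, 0], -1], [[0, 0, 0], [0, 0, 0], -1], [[0, 0, 0], [0, 0, 0], -1], [[0, 0, 0.01], [0, 0, 0], -1], [[0, 0, 0.01], [0, 0, 0], -1], [[0, 0, 0.004], [0, 0, 0], -1], [[0, 0, 0.004], [0, 0, 0], -1], [[0, 0, 0], [0, 0, 0], -1], [[0, 0, 0], [0, 0, 0], -1]])

```text
t: 11.73
position: [460.5, -272.4, 46.0]
tool_rot: [[0.544, 0.839, -0.001], [0.839, -0.544, 0.0], [-0.0, -0.001, -1.0]]
force: [-5.5, 3.1, 12.1]
width: 0.1
gripper_force: 6.3
```

Call:
carry_out(steps=[[[0, 0, -0.028], [0, 0, 0], -1], [[0, 0, 0], [0, 0, 0], -1], [[-0.084, 0, 0], [0, 0, 0], -1], [[-0.086, 0, 0], [0, 0, 0], -1], [[0, 0, 0], [0, 0, 0], -1], [[0, 0, 0], [0, 0, 0], -1], [[0, 0, 0.01], [0, 0, 0], -1], [[0, 0, 0.01], [0, 0, 0], -1], [[0, 0, 0.004], [0, 0, 0], -1], [[0, 0, 0.004], [0, 0, 0], -1], [[0, 0, 0], [0, 0, 0], -1], [[0, 0, 0], [0, 0, 0], -1]])

```text
t: 12.73
position: [437.2, -308.1, 44.2]
tool_rot: [[0.545, 0.839, 0.0], [0.839, -0.545, 0.001], [0.001, 0.0, -1.0]]
force: [0.2, 1.9, 1.9]
width: 0.4
gripper_force: 1.3
```

Tile -42 gives: 1.9 N with 1.8 mm of sink. I press it fully in, then release.

Call:
carry_out(steps=[[[0, 0, 0.008], [0, 0, 0], -1], [[0, 0, 0.008], [0, 0, 0], -1], [[0, 0, 0.008], [0, 0, 0], -1], [[0, 0, 0.003], [0, 0, 0], -1], [[0, 0, 0], [0, 0, 0], -1], [[0, 0, 0], [0, 0, 0], -1], [[0, 0, 0], [0, 0, 0], -1], [[0, 0, 0], [0, 0, 0], -1], [[0, 0, 0], [0, 0, 0], -1], [[0, 0, 0], [0, 0, 0], -1]])

```text
t: 13.57
position: [437.2, -308.5, 38.0]
tool_rot: [[0.545, 0.838, 0.001], [0.838, -0.545, 0.0], [0.001, 0.0, -1.0]]
force: [-0.1, 3.8, 7.9]
width: 0.0
gripper_force: 3.7
```

At 38.0 with 7.9 N it is fully in, on the end stop. I lift off.

Call:
carry_out(steps=[[[0, 0, 0], [0, 0, 0], -1], [[0, 0, -0.02], [0, 0, 0], -1], [[0, 0, -0.04], [0, 0, 0], -1], [[0, 0, -0.1], [0, 0, 0], -1], [[0, 0, -0.1], [0, 0, 0], -1], [[0, 0, -0.1], [0, 0, 0], -1], [[0, 0, -0.1], [0, 0, 0], -1], [[0, 0, -0.1], [0, 0, 0], -1], [[0, 0, -0.1], [0, 0, 0], -1], [[0, 0, 0], [0, 0, 0], -1], [[0, 0, 0], [0, 0, 0], -1], [[0, 0, 0], [0, 0, 0], -1]])

```text
t: 14.57
position: [436.1, -308.4, 201.3]
tool_rot: [[0.545, 0.838, -0.001], [0.838, -0.545, 0.001], [-0.0, -0.001, -1.0]]
force: [-0.3, 0.5, -0.7]
width: -0.3
gripper_force: 0.0
```

Run:
```python
from h import *
ims=[cv2.resize(arm.get_image(c)[a:a+200,b:b+200,::-1],None,fx=2,fy=2,interpolation=2) for c,a,b in(("scene",130,140),("top",160,170))]
cv2.imwrite("pics/end.png",np.hstack(ims)); o=arm.observe();print(o["t"],o["position"],o["force"])
```

```text
14.6667 [ 435.80907681 -307.97967049  200.23946008] [ 0.16535811 -1.01472317 -1.32990997]
```

View pics/end.png

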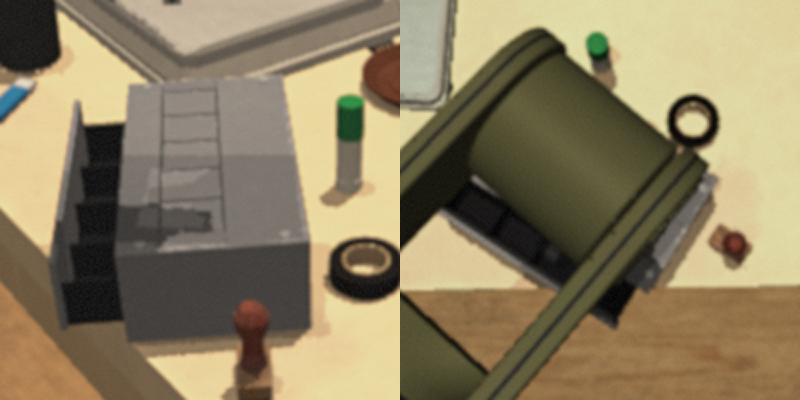

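The scene crop shows the drawer standing open on the left, (55–125, 100–330). The tiles are flush, and the stamp (250,350), glue (350,140) and tape (365,265) have not moved. The arm is clear.

```bash
python3 -c "
from bench import arm
print(arm.hand_in())"
```

```text
the job is handed in; nothing more can be done
None
```

The release was the tile at y = -42 mm; pressed fully in, it sprang the drawer open. The last picture shows the drawer still open, the tile back flush, and the stamp, glue and tape not moved. I handed the job in at about 14.7 s.

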